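Turn the spice carousel to the red-lidded jar

TASK

Turn the spice carousel by pushing gently on its rim or its rim dowels with the fingertips, until the jar with the red lid is at the front, in line with the red pointer on the foot, then draw back and leave it at rest. Do not touch the jars, which must stay upright in their seats, and leave the mug, the tin and the bowl where they stand.

Things in the scene. Friction and masses are not known exactly. Their poses are not given: they have to be found in the camera images.
- jar_red: The wanted jar: closed spice jar, 44 mm across and 62 mm tall, red lid, loose, standing upright in a ring seat (7 mm high, 3 mm wall, 2.5 mm play) of the carousel deck, 70 mm from its centre. Origin: centre of its underside; its yaw means nothing. Only to ride along, not to be touched.
- jar_white: closed spice jar, 44 mm across and 62 mm tall, white lid, loose, standing upright in a ring seat (7 mm high, 3 mm wall, 2.5 mm play) of the carousel deck, 70 mm from its centre. Origin: centre of its underside; its yaw means nothing. Only to ride along, not to be touched. The four jars stand a quarter turn apart.
- jar_green: closed spice jar, 44 mm across and 62 mm tall, green lid, loose, standing upright in a ring seat (7 mm high, 3 mm wall, 2.5 mm play) of the carousel deck, 70 mm from its centre. Origin: centre of its underside; its yaw means nothing. Only to ride along, not to be touched.
- jar_black: closed spice jar, 44 mm across and 62 mm tall, black lid, loose, standing upright in a ring seat (7 mm high, 3 mm wall, 2.5 mm play) of the carousel deck, 70 mm from its centre. Origin: centre of its underside; its yaw means nothing. Only to ride along, not to be touched.
- deck_centre (a point): Centre of the upper face of the carousel's round wooden deck (264 mm across, 14 mm thick, upper face 26 mm above the counter), on its vertical turning axis; z up, x and y turn with the deck. Jar seats at 0 (red), 90 (white), 180 (green) and 270 degrees (black) counter-clockwise of its x; jar tops 88 mm above the counter. A hub 40 mm across and 12 mm high is in the middle.
- dowel (a point): Foot, on the deck, of one of eight like upright dark dowels fixed to the deck's rim: 12 mm thick, 40 mm high, tops 66 mm above the counter, axes 122 mm from the deck's centre, 45 degrees apart all round. This one is 22.5 degrees counter-clockwise of deck_centre's x axis.
- carousel (a joint): Angle of the deck about its vertical axis, rad, 0 at the start, grows counter-clockwise seen from above; no stops within four turns. It turns freely both ways; about 1 N pushed tangentially at the rim overcomes its friction, and it stops almost at once when the push ends.
- front_spot (a point): Where the red-lidded jar's centre belongs: 70 mm from the deck centre towards the red pointer, at deck height. It does not turn. The pointer is part of the fixed foot, flat on the counter, 8 mm high, 22 mm wide, and shows from the deck's edge out to 176 mm from the centre, roughly towards the robot. This point's -x axis points outwards along it.
- mug: Blue mug, bystander, 74 mm across and 85 mm tall, handle to its +y; origin at the centre of its underside.
- tin: Tin with a yellow body, white label band and pale grey top, bystander, 60 mm across and 75 mm tall; origin at the centre of its underside.
- bowl: Small white bowl, bystander, 90 mm across and 40 mm tall; origin at the centre of its underside.

How it is judged:
At the end, for the whole second after the job is handed in: The red-lidded jar's centre is within 13 mm (horizontally) of the front spot, the carousel is still (under 0.05 rad/s), all four jars stand in their seats (raised under 6 mm, tilted under 0.2 rad), and mug, tin and bowl are within 15 mm of where they began and upright (under 0.2 rad) (horizontal distance between jar_red and front_spot below 0.013 m and velocity of joint carousel between -0.05 and 0.05 rad/s and not (z of jar_red in the frame of deck_centre above 0.006 m or angle between jar_red's own z axis and vertical above 0.2 rad) and not (z of jar_white in the frame of deck_centre above 0.006 m or angle between jar_white's own z axis and vertical above 0.2 rad) and not (z of jar_green in the frame of deck_centre above 0.006 m or angle between jar_green's own z axis and vertical above 0.2 rad) and not (z of jar_black in the frame of deck_centre above 0.006 m or angle between jar_black's own z axis and vertical above 0.2 rad) and not (distance of mug from where it was at the start of the episode above 0.015 m or angle between mug's own z axis and vertical above 0.2 rad) and not (distance of tin from where it was at the start of the episode above 0.015 m or angle between tin's own z axis and vertical above 0.2 rad) and not (distance of bowl from where it was at the start of the episode above 0.015 m or angle between bowl's own z axis and vertical above 0.2 rad)); the robot touches nothing.
It fails at once if a jar is touched by the robot (over 1 N) (contact force between any of the fingers, the arm and jar_red above 1 N or contact force between any of the fingers, the arm and jar_white above 1 N or contact force between any of the fingers, the arm and jar_green above 1 N or contact force between any of the fingers, the arm and jar_black above 1 N).
It fails at once if a jar is lifted over 6 mm off the deck or tilted over 0.2 rad ((z of jar_red in the frame of deck_centre above 0.006 m or angle between jar_red's own z axis and vertical above 0.2 rad) or (z of jar_white in the frame of deck_centre above 0.006 m or angle between jar_white's own z axis and vertical above 0.2 rad) or (z of jar_green in the frame of deck_centre above 0.006 m or angle between jar_green's own z axis and vertical above 0.2 rad) or (z of jar_black in the frame of deck_centre above 0.006 m or angle between jar_black's own z axis and vertical above 0.2 rad)).
It fails at once if the mug, tin or bowl is moved over 15 mm or tilted over 0.2 rad ((distance of mug from where it was at the start of the episode above 0.015 m or angle between mug's own z axis and vertical above 0.2 rad) or (distance of tin from where it was at the start of the episode above 0.015 m or angle between tin's own z axis and vertical above 0.2 rad) or (distance of bowl from where it was at the start of the episode above 0.015 m or angle between bowl's own z axis and vertical above 0.2 rad)).
It fails at once if the carousel is pushed with over 25 N, or spun faster than 3 rad/s (contact force between the fingers and carousel above 25 N or velocity of joint carousel above 3 rad/s or velocity of joint carousel below -3 rad/s).
It also fails if it takes over 54 s, if anything falls off the work surface, if the arm or the gripper's body presses on something with over 40 N, if the wrist force passes 120 N, or if a joint passes its speed limit or range.

ROBOT

A 7-joint arm with a two-finger parallel gripper is mounted at the origin on the work surface. World frame = base frame: x ahead of the robot, y to its left, z up, the work surface at z = 0. Lengths are in m, angles in rad, forces in N, time in s.
With the tool pointing down it reaches from about 0.4 to 0.925 m from the base axis. Payload 5.6 kg.
Tool frame: the origin (TCP) lies between the finger pads; the fingertips stand robot.finger_overhang ahead of it and the grasp point (between the pads) lies 11 mm behind it (robot.finger_overhang is the distance from the TCP to the fingertips, in m); z points along the fingers, y is the line along which they close (so a half turn about z gives the same grasp; the last joint's range is limited). The gripper opens to 85 mm and grips with 20 to 120 N. Pads are 22 mm wide; open, the fingers measure 114 mm over their backs; the gripper's body (76 mm by 85 mm) begins 54 mm behind the grasp point. The pads swing forward as they close: fully open they stand 13 mm farther back than shut.
Start: joints at [-1.269, 0.468, -0.012, 1.603, 0.006, 1.071, -0.056], TCP at [0.22, 0.612, 0.239] pointing down, gripper open.
Joint ranges: [-2.53, 2.53], [-0.31, 2.02], [-1.57, 1.55], [0.28, 2.44], [-1.29, 4.43], [0.15, 1.84], [-2.92, 2.92]. Speed limits (rad/s): [2.57, 2.57, 3.14, 3.14, 3.14, 3.14, 3.14].

INTERFACE

Orientations are given as a unit quaternion [x, y, z, w].
In Python, from bench import get_state, eyes, robot gives the robot as it stands.
- The arm moves only by the tool drive_tool, never from a script. Its arguments are lists of equal length, an entry for each row: "translation": the shift along the tool's x, y, z in units of 25 mm (1.0 is 25 mm), a list of three; "dr": the turn, a rotation vector about the tool's x, y, z in units of 5 degrees (1.0 is 5 degrees), a list of three; "jaw": the finger opening in mm, from 0 to 85.4. In form: {"translation": [[dx, dy, dz], ...], "dr": [[wx, wy, wz], ...], "jaw": [jaw, ...]}. A call has 1 to 10 rows; each row is the pose to reach, as a shift and turn from the pose commanded when the call began, along the tool's axes at that moment; what a row does not reach only later rows make up. A row lasts 1/12 s, in which the tool goes at most 41.7 mm and 7.16 degrees, less where a joint would pass 70% of its speed; a pose out of reach is approached as far as the arm can. A call with a gripper value outside its range is refused whole. The fingers move at their own pace and stop on an object; "grip_force" is the grip in N (left out, the last holds). Time passes only in rows, so rows that repeat a pose let the fingers close. It gives the time, the measured TCP pose, the force, the opening and the grip force at its end, in the units of the state.
- get_state(): the state, without advancing time (a new reading comes with each control period).
- eyes.camera(name): name is "scene" or "top" or "wrist"; returns (picture, depth): 384x512x3 uint8, blue, green, red; 384x512 float32, m along the optical axis (not along the pixel's ray), 0 where there is no reading.
- eyes.get_calibration(name): a dict with "intrinsics" (3x3 intrinsics, pixels), "view" (4x4, takes a point from world to camera coordinates). Camera axes: x right, y down, z forward; pixel columns grow to the right and rows downward; lengths in m; the calibration is good to about 2 mm. A picture is of the moment at which its call begins: read the wrist's pose just before it. get_calibration takes no time and is no camera call; for the wrist camera it gives the pose at the moment of the call.
- robot.close_job(): hands the job in; it is judged then, once.
The state is a dict: "time": time; "joint_pos": joint angles; "qd": joint speeds; "joint_efforts": joint torques, N m; "position": TCP position; "tcp_rot": TCP orientation; "ft_force": force on the tool from outside, world axes, zero at the start; "torque": the same for the moment, N m; "grip_width": finger opening in m; "grasp_force": force on a finger pad.
Only numpy, scipy, OpenCV 4.12 (cv2) and the standard library are available. Lean on these libraries where they do the work, as an engineer would, in place of code of your own. Each camera call takes 0.05 s, during which the arm holds its last target. There are 200 camera calls.

## Working session

There is one attempt and no reset: what is moved stays moved. The work goes in short steps, Python scripts to look and compute and a tool call to move; the robot and the scene stay as the last step left them, time stands still between calls to the robot, and variables do not carry over. Pictures are saved under pics/ and viewed, at most 10 in all, crops included, and the job is handed in when it is done.

Besides the shell and the picture viewer there is one more tool, called after "Request:" in YAML: its name, and indented under it one key for each argument. drive_tool: Moves the arm, as the interface text tells. Its arguments: {"type":"object","properties":{"translation":{"type":"array","items":{"type":"array","items":{"type":"number"}}},"dr":{"type":"array","items":{"type":"array","items":{"type":"number"}}},"jaw":{"type":"array","items":{"type":"number"}},"grip_force":{"type":"number"}},"required":["translation","dr","jaw"]}

```bash
mkdir -p pics; cat > h.py <<'E'
import numpy as np, cv2
from bench import get_state, eyes, robot
def world(name,px,depth):
    c=eyes.get_calibration(name);K=c["intrinsics"];V=np.array(c["view"])
    out=[]
    for u,v in px:
        d=np.median(depth[v-1:v+2,u-1:u+2]); p=np.linalg.inv(K)@[u,v,1]*d
        out.append((np.linalg.inv(V)@[*p,1])[:3])
    return np.array(out)
E
python3 - <<'E'
from h import *
s=get_state(); print(s["time"],s["position"],s["tcp_rot"],s["joint_pos"],robot.finger_overhang)
for n in("top","scene"):
    b,d=eyes.camera(n); cv2.imwrite(f"pics/{n}0.png",b); np.save(n+"0.npy",d)
E
```

```text
0.0 [0.21955982 0.6111975  0.23830976] [ 1.71583490e-01  9.85169149e-01 -9.18244683e-04 -1.01445087e-04] [-1.2690209   0.46840965 -0.011606    1.60364173  0.00598733  1.07142355
 -0.05633115] 0.008
```

View pics/top0.png

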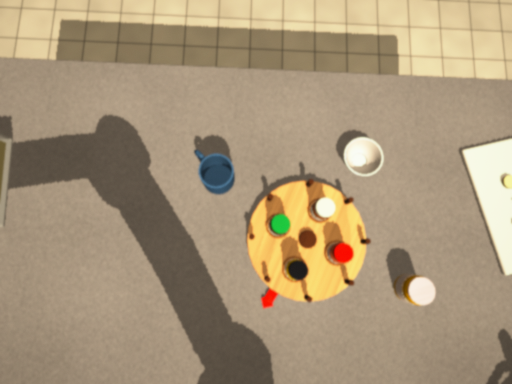

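View pics/scene0.png

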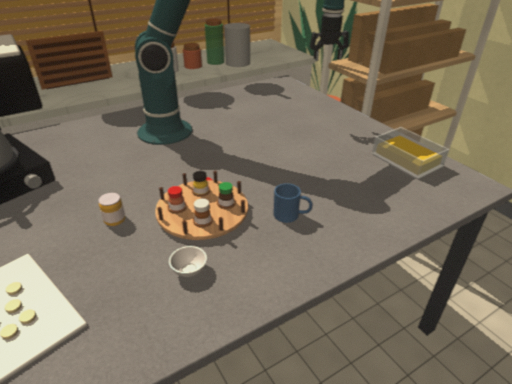

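The top view shows the carousel hub at (307,239), the red lid at (343,253) and the pointer at (268,299). The mug is at (217,174), the bowl at (363,156) and the tin at (420,291).

```bash
python3 - <<'E'
from h import *
d=np.load("top0.npy")
L=dict(hub=(307,239),red=(343,253),white=(325,208),green=(280,224),black=(297,270),ptr=(267,300),ptr2=(272,293),mug=(217,160),bowl=(363,156),tin=(420,291),
d1=(309,184),d2=(349,200),d3=(366,241),d4=(350,282),d5=(308,298),d6=(267,278),d7=(252,236),d8=(269,198))
w=dict(zip(L,world("top",L.values(),d)))
for k in w: print(k,w[k].round(3))
c=np.mean([w[k][:2] for k in("red","white","green","black")],0);print("c",c)
for k in w:
    r=w[k][:2]-c; print(k,np.linalg.norm(r).round(3),np.degrees(np.arctan2(r[1],r[0])).round(1))
b=cv2.imread("pics/top0.png");cv2.imwrite("pics/c.png",cv2.resize(b[170:320,230:380],None,fx=4,fy=4,interpolation=cv2.INTER_CUBIC))
print(eyes.get_calibration("top"))
E
```

```text
hub [ 0.542 -0.095  0.039]
red [ 0.514 -0.158  0.09 ]
white [ 0.604 -0.123  0.089]
green [ 0.569 -0.03   0.089]
black [ 0.478 -0.066  0.09 ]
ptr [ 0.41  -0.013  0.011]
ptr2 [ 0.425 -0.023  0.01 ]
mug [0.709 0.106 0.047]
bowl [ 0.741 -0.232  0.009]
tin [ 0.442 -0.319  0.076]
d1 [ 0.659 -0.095  0.06 ]
d2 [ 0.626 -0.179  0.068]
d3 [ 0.54  -0.214  0.067]
d4 [ 0.456 -0.178  0.068]
d5 [ 0.423 -0.092  0.068]
d6 [ 0.46  -0.008  0.067]
d7 [0.544 0.025 0.068]
d8 [ 0.625 -0.009  0.065]
c [ 0.54150984 -0.09426007]
hub 0.001 -16.2
red 0.07 -113.1
white 0.069 -24.3
green 0.069 66.8
black 0.069 155.5
ptr 0.155 148.1
ptr2 0.136 148.6
mug 0.261 50.1
bowl 0.242 -34.6
tin 0.246 -113.8
d1 0.118 -0.3
d2 0.12 -45.2
d3 0.119 -90.5
d4 0.12 -135.5
d5 0.119 178.7
d6 0.119 133.2
d7 0.12 88.7
d8 0.12 45.6
{'intrinsics': array([[363.17318841,   0.        , 256.44386273],
       [  0.        , 363.17318841, 189.16713734],
       [  0.        ,   0.        ,   1.        ]]), 'view': array([[ 2.57835819e-02, -9.98919649e-01,  3.86618918e-02,
        -6.31131810e-04],
       [-9.84207804e-01, -3.21411771e-02, -1.74074535e-01,
         6.45242227e-01],
       [ 1.75129113e-01, -3.35630706e-02, -9.83973228e-01,
         7.24810738e-01],
       [ 0.00000000e+00,  0.00000000e+00,  0.00000000e+00,
         1.00000000e+00]])}
```

View pics/c.png

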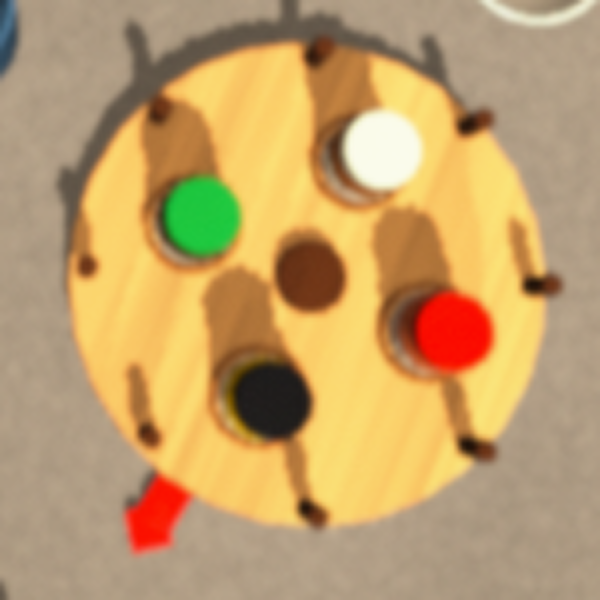

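Request:
drive_tool:
  translation:
    - [-1.3,-1.1,0.2]
    - [-2.6,-2.2,0.4]
    - [-3.9,-3.3,0.6]
    - [-5.2,-4.4,0.8]
    - [-6.4,-5.5,1]
    - [-7.7,-6.6,1.2]
    - [-9,-7.8,1.4]
    - [-10.2,-8.9,1.6]
    - [-11.4,-10,1.8]
    - [-12.6,-11,2]
  dr:
    - [0,0,1]
    - [0,0,2]
    - [0,0,3]
    - [0,0,4]
    - [0,0,5]
    - [0,0,6]
    - [0,0,7]
    - [0,0,8]
    - [0,0,9]
    - [0,0,10]
  jaw: [34,34,34,34,34,34,34,34,34,34]

```text
time: 0.93
position: [0.4211, 0.2483, 0.1896]
tcp_rot: [0.574, 0.819, -0.0, -0.0]
ft_force: [0.9, 0.4, -0.0]
grip_width: 0.0342
grasp_force: 0.0
```

```bash
cat >> h.py <<'E'
from scipy.spatial.transform import Rotation as R
C=np.array([0.5415,-0.0943])
def plan(th,z,r=0.122,n=1):
    """tool-frame shift/turn (units) to straddle at world angle th (deg), y tangential (th-90)"""
    s=get_state();Q=R.from_quat(s["tcp_rot"]);p=np.array(s["position"])
    yaw=lambda t:np.radians(t)
    t=yaw(th-90);y=np.array([np.cos(t),np.sin(t),0]);zt=np.array([0,0,-1.]);x=np.cross(y,zt)
    T=R.from_matrix(np.c_[x,y,zt])
    tgt=np.r_[C+r*np.array([np.cos(yaw(th)),np.sin(yaw(th))]),z]
    yy=Q.as_matrix()[:,1]
    return (Q.inv().apply(tgt-p)/.025).round(2),((Q.inv()*T).as_rotvec(degrees=True)/5).round(2),p.round(4),np.degrees(np.arctan2(yy[1],yy[0])).round(1),s["time"],np.array(s["ft_force"]).round(2)
E
python3 -c "
from h import *
print(*plan(88.7,.13)); print(get_state()['joint_pos'])"
```

```text
[-9.98  1.61  2.38] [-0.   -0.    4.26] [0.4211 0.2483 0.1896] 20.0 0.9333 [ 0.95  0.42 -0.03]
[-0.85368135  0.2605759   0.29323464  2.05184445 -0.100257    0.84250217
 -0.15373845]
```

Request:
drive_tool:
  translation:
    - [-1.4,0.2,0.4]
    - [-2.8,0.4,0.8]
    - [-4.2,0.7,1.2]
    - [-5.6,0.9,1.5]
    - [-7,1.1,1.8]
    - [-8.4,1.3,2]
    - [-9.5,1.5,2.2]
    - [-10,1.6,2.4]
    - [-10,1.6,2.4]
    - [-10,1.6,2.4]
  dr:
    - [0,0,0.7]
    - [0,0,1.4]
    - [0,0,2.1]
    - [0,0,2.8]
    - [0,0,3.5]
    - [0,0,4.2]
    - [0,0,4.3]
    - [0,0,4.3]
    - [0,0,4.3]
    - [0,0,4.3]
  jaw: [34,34,34,34,34,34,34,34,34,34]

```text
time: 1.77
position: [0.5446, 0.0291, 0.1293]
tcp_rot: [0.715, 0.699, -0.001, -0.0]
ft_force: [0.4, 1.1, 0.3]
grip_width: 0.0338
grasp_force: 0.0
```

```bash
python3 -c "
from h import *
print(*plan(88.7,.055)); print(get_state()['joint_pos'])
b,d=eyes.camera('wrist');b2,d=eyes.camera('scene')
cv2.imwrite('pics/w1.png',np.hstack([cv2.resize(b,(400,300)),cv2.resize(b2[130:280,120:320],(400,300))]))"
```

```text
[-0.06 -0.01  2.97] [-0.02  0.   -0.01] [0.5446 0.0291 0.1293] -1.4 1.7667 [0.45 1.1  0.33]
[-0.44982808  0.45573019  0.42046285  1.96987129 -0.26092046  0.76970245
  0.09811913]
```

View pics/w1.png

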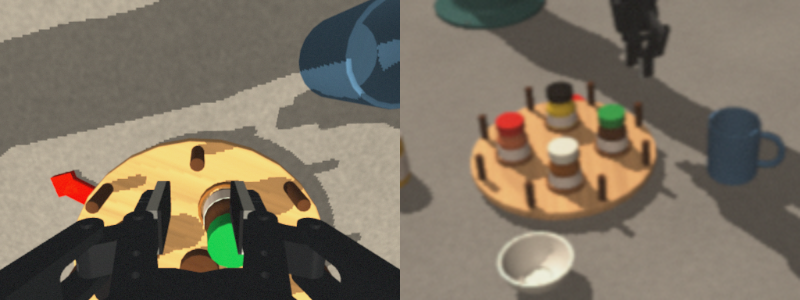

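The dowel is centred between the open fingers in the wrist view (columns 160–238, dowel at 197), so I'm descending.

Request:
drive_tool:
  translation:
    - [0,0,0.5]
    - [0,0,1]
    - [0,0,1.5]
    - [0,0,2]
    - [0,0,2.4]
    - [0,0,2.8]
    - [0,0,2.9]
    - [0,0,2.9]
  dr:
    - [0,0,0]
    - [0,0,0]
    - [0,0,0]
    - [0,0,0]
    - [0,0,0]
    - [0,0,0]
    - [0,0,0]
    - [0,0,0]
  jaw: [34,34,34,34,34,34,34,34]

```text
time: 2.53
position: [0.5444, 0.0294, 0.0562]
tcp_rot: [0.715, 0.699, -0.001, -0.001]
ft_force: [-0.0, -0.0, 0.5]
grip_width: 0.034
grasp_force: 0.0
```

```bash
cat > a.py <<'E'
from h import *
import sys
th0=float(sys.argv[1]); s=get_state()
print(s["position"],s["ft_force"],s["time"],np.array(s["joint_pos"]).round(2))
for a in range(1,11): # waypoints 4 deg apart, clockwise
    t=plan(th0-4*a,.057); print(t[0].tolist(),t[1].tolist())
E
python3 a.py 88.7
```

```text
[0.54435265 0.02936392 0.05618587] [-0.04945373 -0.04799395  0.47423577] 2.5333 [-0.4   0.57  0.36  2.   -0.33  0.63  0.16]
[-0.08, 0.34, -0.03] [-0.02, 0.01, 0.81]
[-0.12, 0.68, -0.03] [-0.02, 0.01, 1.61]
[-0.17, 1.01, -0.03] [-0.02, 0.01, 2.41]
[-0.26, 1.34, -0.04] [-0.02, 0.01, 3.21]
[-0.36, 1.67, -0.04] [-0.02, 0.01, 4.01]
[-0.49, 1.98, -0.04] [-0.02, 0.01, 4.81]
[-0.64, 2.29, -0.04] [-0.02, 0.01, 5.61]
[-0.81, 2.58, -0.04] [-0.02, 0.01, 6.41]
[-1.0, 2.87, -0.04] [-0.02, 0.01, 7.21]
[-1.21, 3.13, -0.04] [-0.02, 0.01, 8.01]
```

Request:
drive_tool:
  translation:
    - [-0.06,0.1,0]
    - [-0.06,0.2,0]
    - [-0.07,0.28,0]
    - [-0.08,0.35,0]
    - [-0.09,0.42,0]
    - [-0.1,0.49,0]
    - [-0.1,0.56,0]
    - [-0.11,0.63,0]
    - [-0.12,0.7,0]
    - [-0.12,0.78,0]
  dr:
    - [0,0,0.2]
    - [0,0,0.4]
    - [0,0,0.6]
    - [0,0,0.8]
    - [0,0,1]
    - [0,0,1.15]
    - [0,0,1.3]
    - [0,0,1.5]
    - [0,0,1.7]
    - [0,0,1.85]
  jaw: [34,34,34,34,34,34,34,34,34,34]

```text
time: 3.37
position: [0.5645, 0.026, 0.0573]
tcp_rot: [0.769, 0.639, -0.0, -0.0]
ft_force: [-0.9, -1.8, 0.8]
grip_width: 0.0344
grasp_force: 0.4
```

```bash
sed -i 's/4\*a/2*a/' a.py; python3 a.py 79.5; cat > m.py <<'E'
from h import *
# seat/dowel angle: red-lid centroid at height .088 from top camera
import sys
b,_=eyes.camera("top");d=_
c=eyes.get_calibration("top");K=c["intrinsics"];V=np.array(c["view"]);I=np.linalg.inv(V)
def ray(u,v,z):
    q=I[:3,:3]@np.linalg.inv(K)@[u,v,1];o=I[:3,3];return (o+q*(z-o[2])/q[2])[:2]
h=cv2.cvtColor(b,cv2.COLOR_BGR2HSV);m=(((h[...,0]<8)|(h[...,0]>172))&(h[...,1]>180)&(h[...,2]>120)).astype(np.uint8)
n,_,st,ce=cv2.connectedComponentsWithStats(m)
for i in range(1,n):
    if st[i,4]>30:
        for z in(.088,.008):
            r=ray(*ce[i],z)-C; print(ce[i].round(1),st[i,4],z,np.linalg.norm(r).round(4),np.degrees(np.arctan2(r[1],r[0])).round(1))
cv2.imwrite(sys.argv[1],cv2.resize(b[160:330,210:390],None,fx=3,fy=3))
E
python3 m.py pics/t2.png
```

```text
[0.56450145 0.0260482  0.05733883] [-0.87658827 -1.75915777  0.75888283] 3.3667 [-0.42  0.6   0.41  1.95 -0.37  0.66  0.03]
[-0.02, 0.14, 0.01] [-0.0, 0.0, 0.38]
[-0.03, 0.31, 0.01] [-0.0, 0.0, 0.78]
[-0.05, 0.48, 0.01] [-0.0, 0.0, 1.18]
[-0.07, 0.65, 0.01] [-0.0, 0.0, 1.58]
[-0.09, 0.82, 0.01] [-0.0, 0.0, 1.98]
[-0.13, 0.99, 0.01] [-0.0, 0.0, 2.38]
[-0.16, 1.15, 0.01] [-0.0, 0.0, 2.78]
[-0.21, 1.32, 0.01] [-0.0, 0.0, 3.18]
[-0.26, 1.48, 0.01] [-0.0, 0.0, 3.58]
[-0.31, 1.64, 0.01] [-0.0, 0.0, 3.98]
[340.7 255.3] 309 0.088 0.0679 -118.2
[340.7 255.3] 309 0.008 0.0874 -111.4
```

Contact is gentle and the deck follows. I'm continuing at 2°/row.

Request:
drive_tool:
  translation:
    - [-0.02,0.14,0]
    - [-0.03,0.31,0]
    - [-0.05,0.48,0]
    - [-0.07,0.65,0]
    - [-0.09,0.82,0]
    - [-0.13,0.99,0]
    - [-0.16,1.15,0]
    - [-0.21,1.32,0]
    - [-0.26,1.48,0]
    - [-0.31,1.64,0]
  dr:
    - [0,0,0.4]
    - [0,0,0.8]
    - [0,0,1.2]
    - [0,0,1.6]
    - [0,0,2]
    - [0,0,2.4]
    - [0,0,2.8]
    - [0,0,3.2]
    - [0,0,3.6]
    - [0,0,4]
  jaw: [34,34,34,34,34,34,34,34,34,34]

```text
time: 4.25
position: [0.6034, 0.0111, 0.0572]
tcp_rot: [0.869, 0.495, -0.0, -0.0]
ft_force: [-2.0, -0.4, -0.8]
grip_width: 0.0342
grasp_force: 0.4
```

```bash
python3 a.py 59.5; python3 m.py pics/t3.png
```

```text
[0.6033891  0.01114998 0.0572253 ] [-2.01854787 -0.39253173 -0.83663869] 4.25 [-0.44  0.67  0.49  1.86 -0.46  0.73 -0.22]
[-0.01, 0.18, 0.01] [-0.0, 0.0, 0.38]
[-0.02, 0.35, 0.01] [-0.0, 0.0, 0.78]
[-0.04, 0.52, 0.01] [-0.0, 0.0, 1.18]
[-0.06, 0.69, 0.01] [-0.0, 0.0, 1.58]
[-0.08, 0.86, 0.01] [-0.0, 0.0, 1.98]
[-0.12, 1.02, 0.01] [-0.0, 0.0, 2.38]
[-0.15, 1.19, 0.01] [-0.0, 0.0, 2.78]
[-0.2, 1.35, 0.01] [-0.0, 0.0, 3.18]
[-0.25, 1.52, 0.01] [-0.0, 0.0, 3.58]
[-0.3, 1.68, 0.01] [-0.0, 0.0, 3.98]
[333.5 264.3] 317 0.088 0.0675 -138.1
[333.5 264.3] 317 0.008 0.0833 -128.7
```

Request:
drive_tool:
  translation:
    - [-0.01,0.18,0]
    - [-0.02,0.35,0]
    - [-0.04,0.52,0]
    - [-0.06,0.69,0]
    - [-0.08,0.86,0]
    - [-0.12,1.02,0]
    - [-0.15,1.19,0]
    - [-0.2,1.35,0]
    - [-0.25,1.52,0]
    - [-0.3,1.68,0]
  dr:
    - [0,0,0.4]
    - [0,0,0.8]
    - [0,0,1.2]
    - [0,0,1.6]
    - [0,0,2]
    - [0,0,2.4]
    - [0,0,2.8]
    - [0,0,3.2]
    - [0,0,3.6]
    - [0,0,4]
  jaw: [34,34,34,34,34,34,34,34,34,34]

```text
time: 5.13
position: [0.6359, -0.017, 0.0573]
tcp_rot: [0.942, 0.336, -0.0, -0.0]
ft_force: [-2.4, 1.0, -0.1]
grip_width: 0.0341
grasp_force: 0.4
```

Request:
drive_tool:
  translation:
    - [-0.01,0.18,0]
    - [-0.02,0.35,0]
    - [-0.04,0.52,0]
    - [-0.06,0.69,0]
    - [-0.08,0.86,0]
    - [-0.12,1.02,0]
    - [-0.15,1.19,0]
    - [-0.2,1.35,0]
    - [-0.25,1.52,0]
    - [-0.3,1.68,0]
  dr:
    - [0,0,0.4]
    - [0,0,0.8]
    - [0,0,1.2]
    - [0,0,1.6]
    - [0,0,2]
    - [0,0,2.4]
    - [0,0,2.8]
    - [0,0,3.2]
    - [0,0,3.6]
    - [0,0,4]
  jaw: [34,34,34,34,34,34,34,34,34,34]

```text
time: 5.97
position: [0.6568, -0.0544, 0.0574]
tcp_rot: [0.986, 0.168, 0.0, 0.0]
ft_force: [-1.0, 1.5, -0.1]
grip_width: 0.0341
grasp_force: 0.4
```

```bash
python3 a.py 19.5; python3 m.py pics/t4.png
```

```text
[ 0.65675407 -0.05438125  0.05741035] [-1.03422887  1.52589503 -0.11245948] 5.9667 [-0.42  0.79  0.66  1.72 -0.62  0.85 -0.72]
[-0.0, 0.14, 0.02] [0.0, 0.0, 0.36]
[-0.01, 0.31, 0.02] [0.0, 0.0, 0.76]
[-0.02, 0.48, 0.02] [0.0, 0.0, 1.16]
[-0.04, 0.65, 0.02] [0.0, -0.0, 1.56]
[-0.07, 0.81, 0.02] [0.0, -0.0, 1.96]
[-0.1, 0.98, 0.02] [0.0, -0.0, 2.36]
[-0.14, 1.15, 0.02] [0.0, -0.0, 2.76]
[-0.18, 1.31, 0.02] [0.0, -0.0, 3.16]
[-0.23, 1.48, 0.02] [0.0, -0.0, 3.56]
[-0.29, 1.64, 0.02] [0.0, -0.0, 3.96]
[312.9 273.2] 267 0.088 0.0687 -177.1
[312.9 273.2] 267 0.008 0.0749 -165.3
```

View pics/t4.png

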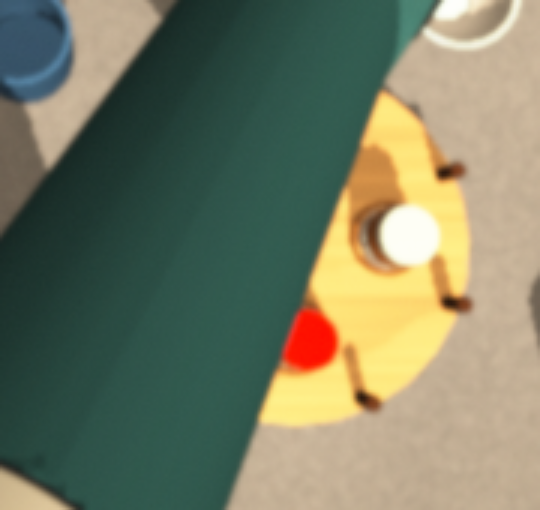

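Request:
drive_tool:
  translation:
    - [0,0.16,0]
    - [-0.01,0.31,0]
    - [-0.02,0.48,0]
    - [-0.04,0.65,0]
    - [-0.07,0.82,0]
    - [-0.1,0.98,0]
    - [-0.14,1.15,0]
    - [-0.18,1.31,0]
    - [-0.23,1.48,0]
    - [-0.29,1.64,0]
  dr:
    - [0,0,0.4]
    - [0,0,0.8]
    - [0,0,1.2]
    - [0,0,1.6]
    - [0,0,2]
    - [0,0,2.4]
    - [0,0,2.8]
    - [0,0,3.2]
    - [0,0,3.6]
    - [0,0,4]
  jaw: [34,34,34,34,34,34,34,34,34,34]

```text
time: 6.85
position: [0.6636, -0.0954, 0.0574]
tcp_rot: [1.0, -0.006, 0.0, 0.0]
ft_force: [-0.4, 1.5, -0.3]
grip_width: 0.0342
grasp_force: 0.4
```

```bash
python3 a.py -0.5; python3 -c "
from h import *
p=get_state()['position'][:2]-C;print(np.degrees(np.arctan2(p[1],p[0])))
print(plan(-14,.057))"
```

```text
[ 0.66361579 -0.09538681  0.05741023] [-0.38054613  1.47114011 -0.26114099] 6.85 [-0.4   0.83  0.74  1.69 -0.69  0.89 -0.96]
[-0.01, 0.17, 0.02] [0.0, -0.0, 0.36]
[-0.02, 0.34, 0.02] [0.0, -0.0, 0.76]
[-0.03, 0.51, 0.02] [0.0, -0.0, 1.16]
[-0.05, 0.68, 0.02] [-0.0, -0.0, 1.56]
[-0.08, 0.85, 0.02] [-0.0, -0.0, 1.96]
[-0.11, 1.01, 0.02] [-0.0, -0.0, 2.36]
[-0.15, 1.18, 0.02] [-0.0, -0.0, 2.76]
[-0.19, 1.34, 0.02] [-0.0, -0.0, 3.16]
[-0.24, 1.51, 0.02] [-0.0, -0.0, 3.56]
[-0.29, 1.67, 0.02] [-0.0, -0.0, 3.96]
-0.5099110542700889
(array([-0.14,  1.14,  0.02]), array([-0.  , -0.  ,  2.66]), array([ 0.6636, -0.0954,  0.0574]), np.float64(-90.7), 6.85, array([-0.38,  1.47, -0.26]))
```

Request:
drive_tool:
  translation:
    - [-0.01,0.17,0]
    - [-0.02,0.34,0]
    - [-0.03,0.51,0]
    - [-0.05,0.68,0]
    - [-0.08,0.85,0]
    - [-0.11,1,0]
    - [-0.14,1.1,0]
    - [-0.14,1.14,0]
    - [-0.14,1.14,0]
  dr:
    - [0,0,0.4]
    - [0,0,0.8]
    - [0,0,1.2]
    - [0,0,1.6]
    - [0,0,2]
    - [0,0,2.4]
    - [0,0,2.7]
    - [0,0,2.7]
    - [0,0,2.7]
  jaw: [34,34,34,34,34,34,34,34,34]

```text
time: 7.6
position: [0.6595, -0.124, 0.0574]
tcp_rot: [0.993, -0.122, -0.0, 0.0]
ft_force: [0.1, -0.5, -0.0]
grip_width: 0.0336
grasp_force: 0.0
```

```bash
python3 -c "
from h import *
p=get_state()['position'][:2]-C;print(np.degrees(np.arctan2(p[1],p[0])),get_state()['ft_force'])"; python3 m.py pics/t5.png; python3 -c "
from h import *
b,d=eyes.camera('scene');t=cv2.imread('pics/t5.png')
cv2.imwrite('pics/s5.png',np.hstack([cv2.resize(t,(400,380)),cv2.resize(b[130:280,120:280],(400,380))]))"
```

```text
-14.123174978763565 [ 0.13497397 -0.45858481 -0.00177132]
```

View pics/s5.png

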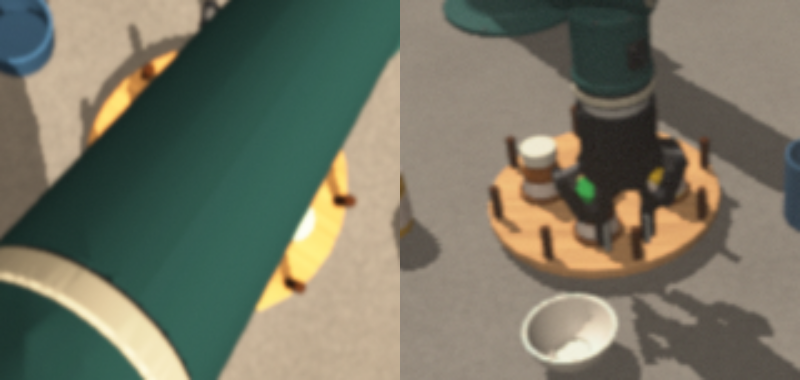

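The arm hides the red jar. I'm backing off tangentially, rising, and drawing clear so I can look.

Request:
drive_tool:
  translation:
    - [0,-0.1,0]
    - [0,-0.2,0]
    - [0,-0.2,-0.7]
    - [0,-0.2,-1.7]
    - [0,-0.2,-2.8]
    - [0,-0.2,-4]
    - [0,-0.2,-5.2]
    - [0,-0.2,-6]
    - [0,-0.2,-6]
  dr:
    - [0,0,0]
    - [0,0,0]
    - [0,0,0]
    - [0,0,0]
    - [0,0,0]
    - [0,0,0]
    - [0,0,0]
    - [0,0,0]
    - [0,0,0]
  jaw: [34,34,34,34,34,34,34,34,34]

```text
time: 8.45
position: [0.6633, -0.1198, 0.214]
tcp_rot: [0.993, -0.122, 0.005, 0.0]
ft_force: [-0.1, -0.5, 0.2]
grip_width: 0.034
grasp_force: 0.0
```

```bash
python3 -c "
from h import *
s=get_state();Q=R.from_quat(s['tcp_rot']);print(s['position'],Q.inv().apply(np.array([.5,.4,.22])-s['position'])/.025)"
```

```text
[ 0.66333045 -0.11980372  0.2140111 ] [-11.37086254 -18.59176501  -0.32177176]
```

Request:
drive_tool:
  translation:
    - [-0.8,-1.2,0]
    - [-1.5,-2.5,0]
    - [-2.3,-3.8,0]
    - [-3.1,-5.1,0]
    - [-3.9,-6.4,0]
    - [-4.7,-7.6,0]
    - [-5.4,-8.9,0]
    - [-6.2,-10.2,0]
    - [-7,-11.4,0]
    - [-7.4,-12,0]
  dr:
    - [0,0,0]
    - [0,0,0]
    - [0,0,0]
    - [0,0,0]
    - [0,0,0]
    - [0,0,0]
    - [0,0,0]
    - [0,0,0]
    - [0,0,0]
    - [0,0,0]
  jaw: [34,34,34,34,34,34,34,34,34,34]

```text
time: 9.28
position: [0.5518, 0.2229, 0.2072]
tcp_rot: [0.993, -0.119, -0.001, -0.001]
ft_force: [0.4, -0.4, -1.0]
grip_width: 0.034
grasp_force: 0.0
```

```bash
python3 m.py pics/t6.png
```

```text
[292.4 267. ] 330 0.088 0.0687 146.7
[292.4 267. ] 330 0.008 0.0657 156.0
[268.4 298.2] 174 0.088 0.1455 144.5
[268.4 298.2] 174 0.008 0.15 148.4
```

View pics/t6.png

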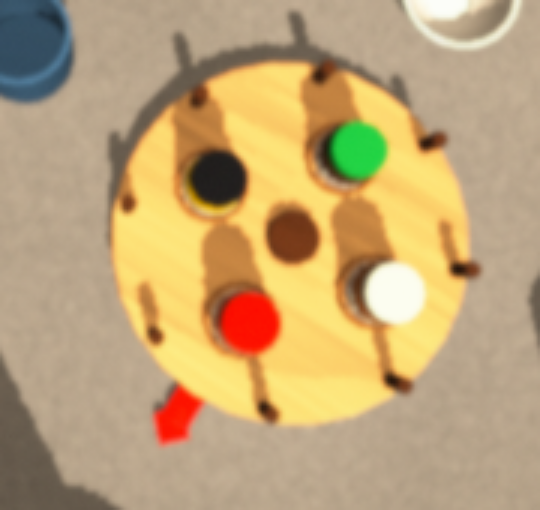

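The red lid is at 146.7° and the pointer at 148.4°. That puts the jar about 2 mm off the line, well inside 13 mm, with all jars seated and the bystanders untouched.

```bash
python3 -c "
from bench import robot
print(robot.close_job())"
```

```text
the job is handed in; nothing more can be done
None
```

The red-lidded jar is at the front, about 2 mm off the pointer line by the last camera view. All four jars are upright, the mug, tin and bowl were not touched, and the job is handed in; it returned no verdict.

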